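Lay out the paint tubes in palette order

ROBOT

A 6-joint arm with a two-finger parallel gripper is mounted at the origin on the work surface; the furniture and walls round the work are solid. World frame = base frame: x ahead of the robot, y to its left, z up, the work surface at z = 0. Lengths are in m, angles in rad, forces in N, time in s.
With the tool pointing down it reaches from about 0.35 to 0.85 m from the base axis. Payload 8.1 kg.
Tool frame: the origin (TCP) lies midway between the tips of the shut fingers; the grasp point (between the pads) lies robot.grasp_offset behind it (robot.grasp_offset is the distance from the TCP to the grasp point, in m); z points along the fingers, y is the direction in which the jaws open and shut (so a half turn about z gives the same grasp; the last joint's range is limited). The gripper opens to 93 mm and grips with 3 to 60 N. Pads are 15 mm wide; open, the fingers measure 128 mm over their backs; the gripper's body (75 mm by 188 mm) begins 65 mm behind the grasp point.
Start: joints at [1.069, 0.13, 1.488, -0, 1.523, -0.085], TCP at [0.243, 0.549, 0.219] pointing down, gripper open.
Joint ranges: [-2.96, 2.96], [-0.89, 2.26], [0.02, 2.5], [-1.34, 4.48], [0, 2.73], [-2.66, 2.66]. Speed limits (rad/s): [2.39, 2.39, 2.79, 3.14, 3.14, 3.14].

INTERFACE

Orientations are given as a rotation vector (axis times angle).
In Python, from plant import robot gives the robot as it stands.
- The arm moves only by the shell command python3 -m handwheel 'ROWS' [OPENING] [FORCE]. ROWS is text: rows parted by semicolons, each of 6 numbers parted by spaces: the shift along the world's x, y, z each as a share of 0.3 m, from -1 to 1, then the turn, a rotation vector about the world's x, y, z each as a share of 45 degrees, from -1 to 1. A call has 1 to 5 rows; each row is the pose to reach, as a shift and turn from the pose commanded when the call began; what a row does not reach only later rows make up. A row lasts 1/10 s, in which the tool goes at most 50 mm and 8.59 degrees, less where a joint would pass 70% of its speed; a pose out of reach is approached as far as the arm can. A call with a number of a shift or a turn outside -1 to 1 is refused whole. A call with a gripper value outside its range is refused whole. OPENING is the closure, from -1 (fully open) to 1 (shut), set as the call begins (- or left out, the last holds). The fingers move at their own pace and stop on an object; FORCE is the grip in N (left out, the last holds). Time passes only in rows, so rows that repeat a pose let the fingers close. It gives the time, the measured TCP pose, the force and the opening at its end, in the units of the state.
- robot.read_state(): the state, without advancing time (a new reading comes with each control period).
- robot.read_camera(name): name is "scene" or "top"; returns (picture, depth): 384x512x3 uint8, red, green, blue; 384x512 float32, m along the optical axis (not along the pixel's ray), 0 where there is no reading.
- robot.camera_model(name): a dict with "camera_matrix" (3x3 intrinsics, pixels), "dist" ([k1, k2, p1, p2, k3] as OpenCV has them; the pictures are not rectified), "pose" (4x4, takes a point from camera to world coordinates). Camera axes: x right, y down, z forward; pixel columns grow to the right and rows downward; lengths in m; the calibration is good to about 2 mm. A picture is of the moment at which its call begins. camera_model takes no time and is no camera call.
- robot.close_job(): hands the job in, once; it reports no verdict.
Trained networks look in the newest picture that a camera, given by its name, has taken for a name from the list of things; names that differ only in an ending like _2 or _b are one class to them, and where a whole thing is asked for, a point or a joint stands for the part that bears it (a point fixed in the world has none). Each returns a list of dicts, best first, with "conf" (0 to 1); they miss things now and then, are a little off and sometimes report something else, mostly with a low value. They report only what shows in the picture. A call takes as long as a camera call.
- robot.look_for(camera, query): "rect" ([centre column, centre row, width, height] in pixels, round what is visible of it).
- robot.silhouettes(camera, query): "pixels" (384x512 bool, what is visible of it) and "rect" ([centre column, centre row, width, height] in pixels, round what is visible of it).
- robot.tip_of(camera, query): "at" ([row, column] in pixels: a listed point, or the origin of a listed thing).
The state is a dict: "t": time; "q": joint angles; "dq": joint speeds; "joint_torque": joint torques, N m; "tool_pos": TCP position; "orientation": TCP orientation; "force": force on the tool from outside, world axes, zero at the start; "wrist_torque": the same for the moment, N m; "opening": finger opening in m.
Only numpy, scipy, OpenCV 4.12 (cv2) and the standard library are available. Lean on these libraries where they do the work, as an engineer would, in place of code of your own. Each camera call takes 0.05 s, during which the arm holds its last target.

TASK

Set out the colours for painting: move the four paint tubes from the dark storage rack to the empty pale wooden rack, one on each place between the pegs. Keep them in the order they lie in now, left to right as the robot sees them (only the order counts, whichever side the pale rack stands), with every cap towards the rack's front, on the robot's side. Leave each tube lying flat and centred on both rails, and let go.

Things in the scene. Friction and masses are not known exactly. Their poses are not given: they have to be found in the camera images.
- tube_orange: Paint tube, silvery white with a broad bright-orange label and a short black cap, 34 x 134 x 22 mm. Origin: middle of its underside; own x across it, cap at its own -y, flat crimped end at +y, z up. 45 g. Grasp from above near the origin, fingers closing along its x. Starts on the storage rack, on the saddle of its colour, cap to the rack's front (-x).
- tube_turquoise: Paint tube with a turquoise front part, turquoise cap and a dark band towards the crimped end, 34 x 146 x 22 mm. Origin: middle of its underside; own x across it, cap at its own -y, flat crimped end at +y, z up. 45 g. Grasp from above near the origin, fingers closing along its x. Starts on the storage rack, on the saddle of its colour, cap to the rack's front (-x).
- tube_yellow: Paint tube, cream and pale yellow with yellow smears and a pale cap, 32 x 131 x 21 mm. Origin: middle of its underside; own x across it, cap at its own -y, flat crimped end at +y, z up. 45 g. Grasp from above near the origin, fingers closing along its x. Starts on the storage rack, on the saddle of its colour, cap to the rack's front (-x).
- tube_black: Paint tube, silvery white with a black band across the middle and a cream cap, 35 x 124 x 23 mm. Origin: middle of its underside; own x across it, cap at its own -y, flat crimped end at +y, z up. 45 g. Grasp from above near the origin, fingers closing along its x. Starts on the storage rack, on the saddle of its colour, cap to the rack's front (-x).
- saddle_orange: Fixed grey steel saddle on the storage rack, marked by a card with a dab of orange on its front lip; the orange tube starts on it. 104 mm deep (x), 62 wide (y). Origin under its middle, 18 mm above the desk. The tube lies on two rails at x = -32 and +32 mm, 14 mm wide, tops 16 mm above the origin; cheeks at their ends rise to 29 mm, 54 mm apart. Free for fingers between the rails, down to 3 mm.
- saddle_turquoise: Fixed grey steel saddle on the storage rack, marked by a card with a dab of turquoise on its front lip; the turquoise tube starts on it. 104 mm deep (x), 62 wide (y). Origin under its middle, 18 mm above the desk. The tube lies on two rails at x = -32 and +32 mm, 14 mm wide, tops 16 mm above the origin; cheeks at their ends rise to 29 mm, 54 mm apart. Free for fingers between the rails, down to 3 mm.
- saddle_yellow: Fixed grey steel saddle on the storage rack, marked by a card with a dab of yellow on its front lip; the yellow tube starts on it. 104 mm deep (x), 62 wide (y). Origin under its middle, 18 mm above the desk. The tube lies on two rails at x = -32 and +32 mm, 14 mm wide, tops 16 mm above the origin; cheeks at their ends rise to 29 mm, 54 mm apart. Free for fingers between the rails, down to 3 mm.
- saddle_black: Fixed grey steel saddle on the storage rack, marked by a card with a dab of black on its front lip; the black tube starts on it. 104 mm deep (x), 62 wide (y). Origin under its middle, 18 mm above the desk. The tube lies on two rails at x = -32 and +32 mm, 14 mm wide, tops 16 mm above the origin; cheeks at their ends rise to 29 mm, 54 mm apart. Free for fingers between the rails, down to 3 mm.
- storage_rack: Fixed dark wooden tray on four feet, 112 x 284 mm, carrying the four grey saddles in a row at y = +102, +34, -34, -102 mm of its frame (+y is left as the robot sees it), in an order that changes from start to start. Origin on the desk under its middle; front is -x (towards the robot), where the caps point. Neighbouring tubes are about 33 mm apart.
- work_rack: Fixed pale wooden rack, 108 x 290 mm, on four feet, empty. Origin on the desk under its middle; front is -x (towards the robot), +y is left. Places at x = 0, y = +102, +34, -34, -102 mm. Tubes lie along x on two rails at x = -32 and +32, 14 mm wide, tops 34 mm up. Pegs 12 mm thick, tops 50 mm up, stand on the rails at y = +136, +68, 0, -68, -136. Between the rails the board's top is 20 mm up.

How it is judged:
At the end, for the whole second after the job is handed in: Each tube lies still on the pale rack in the same place, counted from the left, as its colour's saddle on the storage rack: within 13 mm of the place across and 20 mm along the tube, underside within 6 mm of the rail tops, within 0.25 rad of the rack's x, cap to the front (((y of saddle_orange in the frame of storage_rack between 0.092 and 0.112 m and y of tube_orange in the frame of work_rack between 0.089 and 0.115 m and x of work_rack in the frame of tube_orange between 0.082 and 0.122 m) or (y of saddle_orange in the frame of storage_rack between 0.024 and 0.044 m and y of tube_orange in the frame of work_rack between 0.021 and 0.047 m and x of work_rack in the frame of tube_orange between 0.014 and 0.054 m) or (y of saddle_orange in the frame of storage_rack between -0.044 and -0.024 m and y of tube_orange in the frame of work_rack between -0.047 and -0.021 m and x of work_rack in the frame of tube_orange between -0.054 and -0.014 m) or (y of saddle_orange in the frame of storage_rack between -0.112 and -0.092 m and y of tube_orange in the frame of work_rack between -0.115 and -0.089 m and x of work_rack in the frame of tube_orange between -0.122 and -0.082 m)) and x of tube_orange in the frame of work_rack between -0.02 and 0.02 m and z of tube_orange in the frame of work_rack between 0.0285 and 0.0405 m and angle between the y axis of each of tube_orange, tube_turquoise, tube_yellow, tube_black and the x axis of work_rack, either way round below 0.25 rad and linear speed of each of tube_orange, tube_turquoise, tube_yellow, tube_black below 0.02 m/s and angular speed of each of tube_orange, tube_turquoise, tube_yellow, tube_black below 0.2 rad/s and ((y of saddle_turquoise in the frame of storage_rack between 0.092 and 0.112 m and y of tube_turquoise in the frame of work_rack between 0.089 and 0.115 m and x of work_rack in the frame of tube_turquoise between 0.082 and 0.122 m) or (y of saddle_turquoise in the frame of storage_rack between 0.024 and 0.044 m and y of tube_turquoise in the frame of work_rack between 0.021 and 0.047 m and x of work_rack in the frame of tube_turquoise between 0.014 and 0.054 m) or (y of saddle_turquoise in the frame of storage_rack between -0.044 and -0.024 m and y of tube_turquoise in the frame of work_rack between -0.047 and -0.021 m and x of work_rack in the frame of tube_turquoise between -0.054 and -0.014 m) or (y of saddle_turquoise in the frame of storage_rack between -0.112 and -0.092 m and y of tube_turquoise in the frame of work_rack between -0.115 and -0.089 m and x of work_rack in the frame of tube_turquoise between -0.122 and -0.082 m)) and x of tube_turquoise in the frame of work_rack between -0.02 and 0.02 m and z of tube_turquoise in the frame of work_rack between 0.0285 and 0.0405 m and ((y of saddle_yellow in the frame of storage_rack between 0.092 and 0.112 m and y of tube_yellow in the frame of work_rack between 0.089 and 0.115 m and x of work_rack in the frame of tube_yellow between 0.082 and 0.122 m) or (y of saddle_yellow in the frame of storage_rack between 0.024 and 0.044 m and y of tube_yellow in the frame of work_rack between 0.021 and 0.047 m and x of work_rack in the frame of tube_yellow between 0.014 and 0.054 m) or (y of saddle_yellow in the frame of storage_rack between -0.044 and -0.024 m and y of tube_yellow in the frame of work_rack between -0.047 and -0.021 m and x of work_rack in the frame of tube_yellow between -0.054 and -0.014 m) or (y of saddle_yellow in the frame of storage_rack between -0.112 and -0.092 m and y of tube_yellow in the frame of work_rack between -0.115 and -0.089 m and x of work_rack in the frame of tube_yellow between -0.122 and -0.082 m)) and x of tube_yellow in the frame of work_rack between -0.02 and 0.02 m and z of tube_yellow in the frame of work_rack between 0.0285 and 0.0405 m and ((y of saddle_black in the frame of storage_rack between 0.092 and 0.112 m and y of tube_black in the frame of work_rack between 0.089 and 0.115 m and x of work_rack in the frame of tube_black between 0.082 and 0.122 m) or (y of saddle_black in the frame of storage_rack between 0.024 and 0.044 m and y of tube_black in the frame of work_rack between 0.021 and 0.047 m and x of work_rack in the frame of tube_black between 0.014 and 0.054 m) or (y of saddle_black in the frame of storage_rack between -0.044 and -0.024 m and y of tube_black in the frame of work_rack between -0.047 and -0.021 m and x of work_rack in the frame of tube_black between -0.054 and -0.014 m) or (y of saddle_black in the frame of storage_rack between -0.112 and -0.092 m and y of tube_black in the frame of work_rack between -0.115 and -0.089 m and x of work_rack in the frame of tube_black between -0.122 and -0.082 m)) and x of tube_black in the frame of work_rack between -0.02 and 0.02 m and z of tube_black in the frame of work_rack between 0.0285 and 0.0405 m); the robot touches nothing.
It also fails if it takes over 88 s, if anything falls off the work surface, if the arm or the gripper's body presses on something with over 40 N, if the wrist force passes 120 N, or if a joint passes its speed limit or range.

## Working session

There is one attempt and no reset: what is moved stays moved. The work goes in short steps, Python scripts to look and compute and a shell command to move; the robot and the scene stay as the last step left them, time stands still between calls to the robot, and variables do not carry over. Pictures are saved under pics/ and viewed, and the job is handed in when it is done.

```bash
ls; mkdir -p pics
python3 - <<'E'
from plant import robot
import cv2,numpy as np
s=robot.read_state();print(s, robot.grasp_offset)
for n in("scene","top"):
    im,d=robot.read_camera(n);cv2.imwrite(f"pics/{n}0.png",im[:,:,::-1]);m=robot.camera_model(n);print(n,m)
    np.savez(f"{n}0.npz",im=im,d=d)
E
```

```text
pics
{'t': 0.0, 'q': array([ 1.06860174e+00,  1.31188493e-01,  1.48925907e+00, -1.92533049e-05,
        1.52301790e+00, -8.54146350e-02]), 'dq': array([ 0.00076142, -0.0002161 ,  0.00158125,  0.00030865,  0.00212982,
       -0.00107953]), 'joint_torque': array([ 1.03999020e-03, -5.59808135e+01, -4.91774869e+01,  7.68421311e-02,
        3.52886994e-02, -2.43086952e-04]), 'tool_pos': array([0.24260821, 0.54813655, 0.21758224]), 'orientation': array([-6.49838229e-01, -3.07311160e+00,  2.82401539e-03]), 'force': array([0.93178792, 0.61068754, 0.24070617]), 'wrist_torque': array([ 0.02213148,  0.00904528, -0.00142387]), 'opening': 0.09299394751034086} 0.0188
scene {'camera_matrix': array([[390.89859197,   0.        , 252.42398821],
       [  0.        , 390.89859197, 192.8764074 ],
       [  0.        ,   0.        ,   1.        ]]), 'dist': array([-0.09534677,  0.        ,  0.        ,  0.        ,  0.        ]), 'pose': array([[ 0.59843522, -0.55252215,  0.58016769, -0.02199848],
       [-0.80103498, -0.42598929,  0.42056639, -0.35485641],
       [ 0.01477297, -0.71641636, -0.69751657,  0.64330093],
       [ 0.        ,  0.        ,  0.        ,  1.        ]])}
top {'camera_matrix': array([[361.35778594,   0.        , 256.86066187],
       [  0.        , 361.35778594, 196.92553294],
       [  0.        ,   0.        ,   1.        ]]), 'dist': array([-0.02667349,  0.        ,  0.        ,  0.        ,  0.        ]), 'pose': array([[ 2.77513942e-02, -9.92875497e-01,  1.15879711e-01,
         3.90550167e-01],
       [-9.99614827e-01, -2.75922522e-02,  2.97751838e-03,
         2.96294480e-02],
       [ 2.41077158e-04, -1.15917707e-01, -9.93258792e-01,
         8.87119585e-01],
       [ 0.00000000e+00,  0.00000000e+00,  0.00000000e+00,
         1.00000000e+00]])}
```

View pics/top0.png

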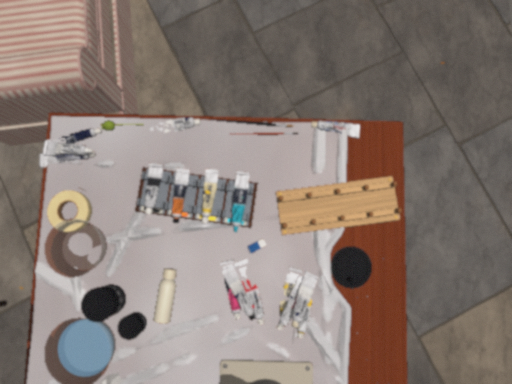

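View pics/scene0.png

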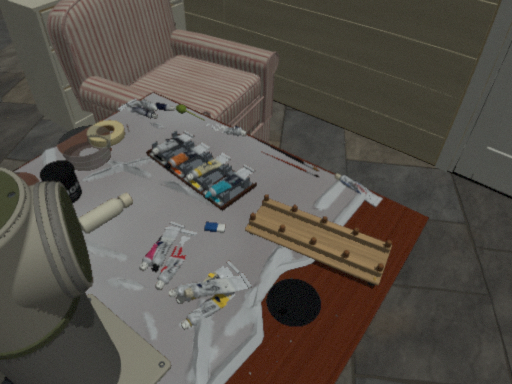

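The top view shows the storage rack at about (196,195), with black, orange, yellow and turquoise from left to right. The empty pale rack is at about (338,205), to the right. Next I'll measure both racks.

```bash
cat > h.py <<'E'
import numpy as np,cv2
from plant import robot
def pts(cam,pix_rc,d):
    m=robot.camera_model(cam);r,c=np.asarray(pix_rc).T
    u=cv2.undistortPoints(np.stack([c,r],1).astype(float)[:,None],m["camera_matrix"],np.array(m["dist"]))[:,0]
    p=np.c_[u*d[:,None],d]
    return p@m["pose"][:3,:3].T+m["pose"][:3,3]
def cloud(cam,d,mask):
    rc=np.argwhere(mask&(d>0));return pts(cam,rc,d[rc[:,0],rc[:,1]])
def proj(cam,P):
    m=robot.camera_model(cam);T=np.linalg.inv(m["pose"])
    return cv2.projectPoints(np.atleast_2d(P).astype(float),cv2.Rodrigues(T[:3,:3])[0],T[:3,3],m["camera_matrix"],np.array(m["dist"]))[0][:,0]
def ray_at_z(cam,rc,z):
    a=pts(cam,[rc],np.array([1.0]))[0];o=robot.camera_model(cam)["pose"][:3,3]
    return o+(a-o)*(z-o[2])/(a-o)[2]
E
python3 - <<'E'
from h import *
for cam in("top","scene"):
    im,d=robot.read_camera(cam)
    for n in["work_rack","storage_rack","tube_black","tube_orange","tube_yellow","tube_turquoise"]:
        S=robot.silhouettes(cam,n)
        for s in S[:2]:
            P=cloud(cam,d,s["pixels"])
            if len(P)<5: print(n,s["conf"],"few");continue
            zs=np.percentile(P[:,2],[5,50,95])
            r=cv2.minAreaRect(P[:,:2].astype(np.float32))
            print(cam,n,round(s["conf"],2),np.round(s["rect"]),len(P),"z",zs.round(3),"rect",np.round(r[0],4),np.round(r[1],4),round(r[2],1))
        t=robot.tip_of(cam,n)
        for q in t[:1]:
            rc=q["at"];print("  tip",round(q["conf"],2),np.round(rc,1),ray_at_z(cam,rc,0.034 if 'tube' in n else 0.0).round(4))
E
```

```text
top work_rack 0.75 [338. 206. 124.  58.] 5271 z [0.018 0.021 0.037] rect [ 0.4793 -0.1668] [0.1082 0.3   ] 9.0
  tip 0.56 [205.1 340.1] [ 0.4794 -0.1737  0.    ]
top storage_rack 0.8 [197. 196. 123.  54.] 435 z [0.003 0.019 0.028] rect [0.4882 0.1832] [0.2957 0.1094] 84.2
top storage_rack 0.56 [210. 193.  16.  51.] 546 z [0.035 0.042 0.052] rect [0.4907 0.1481] [0.0294 0.1292] 85.4
  tip 0.91 [201.4 197. ] [0.4788 0.1798 0.    ]
top tube_black 0.89 [154. 185.  21.  52.] 588 z [0.035 0.043 0.054] rect [0.5082 0.2787] [0.1291 0.0403] 0.7
  tip 0.75 [187.9 151. ] [0.5048 0.2856 0.034 ]
top tube_orange 0.73 [180. 196.  19.  57.] 602 z [0.034 0.042 0.053] rect [0.4893 0.22  ] [0.0354 0.13  ] 87.7
  tip 0.8 [192.8 181.5] [0.495 0.212 0.034]
top tube_yellow 0.91 [208. 195.  20.  53.] 556 z [0.035 0.042 0.052] rect [0.491  0.1466] [0.0289 0.1296] 88.7
  tip 0.87 [195.2 209.1] [0.4911 0.1459 0.034 ]
top tube_turquoise 0.89 [239. 200.  19.  63.] 671 z [0.034 0.039 0.053] rect [0.4805 0.0743] [0.0316 0.142 ] 85.7
  tip 0.74 [199.  238.9] [0.4839 0.0747 0.034 ]
scene work_rack 0.88 [318. 243. 147.  90.] 5963 z [0.016 0.02  0.039] rect [ 0.4846 -0.156 ] [0.1296 0.3021] 9.2
  tip 0.91 [243.  314.8] [ 0.4722 -0.1609  0.    ]
scene storage_rack 0.59 [203. 182. 110.  59.] 334 z [0.014 0.018 0.026] rect [0.4412 0.1671] [0.1061 0.3009] 13.1
  tip 0.8 [175.2 200. ] [0.4841 0.1732 0.    ]
scene tube_black 0.67 [173. 145.  42.  27.] 371 z [0.033 0.042 0.052] rect [0.5171 0.2871] [0.152  0.0657] 12.6
  tip 0.94 [145.4 171.8] [0.4983 0.2799 0.034 ]
scene tube_orange 0.64 [187. 155.  44.  26.] 362 z [0.034 0.042 0.052] rect [0.4858 0.2196] [0.034  0.1332] 84.2
  tip 0.71 [146.9 171.2] [0.4929 0.2766 0.034 ]
scene tube_yellow 0.9 [207. 169.  47.  24.] 410 z [0.035 0.043 0.052] rect [0.4884 0.1576] [0.0499 0.1297] 85.6
  tip 0.87 [173.9 207.3] [0.4712 0.1348 0.034 ]
  tip 0.56 [186.4 231.6] [0.4728 0.0626 0.034 ]
```

```bash
python3 - <<'E'
import numpy as np,cv2
for n in("top","scene"):
    im=np.load(n+"0.npz")["im"][:,:,::-1]
    c=im[110:250,120:410] if n=="top" else im[110:290,130:400]
    cv2.imwrite(f"pics/{n}0z.png",cv2.resize(c,None,fx=2.7,fy=2.7,interpolation=cv2.INTER_CUBIC))
E
cat > ov.py <<'E'
from h import *
def fr(cx,cy,yaw):
    c,s=np.cos(np.radians(yaw)),np.sin(np.radians(yaw))
    return lambda p:np.array([cx+c*p[0]-s*p[1],cy+s*p[0]+c*p[1],p[2]])
def overlay(W,S,imgs,tag):
    fw,fs=fr(*W),fr(*S)
    for cam,im in imgs.items():
        k=4 if cam=="top" else 4
        c0=(130,115,405,245) if cam=="top" else (140,120,400,285)
        big=cv2.resize(im[c0[1]:c0[3],c0[0]:c0[2],::-1],None,fx=2.8,fy=2.8,interpolation=cv2.INTER_CUBIC)
        def line(P,col):
            q=((proj(cam,np.array(P))-[c0[0],c0[1]]+.5)*2.8).astype(int)
            cv2.polylines(big,[q],False,col,1)
        for x in(-.032,.032):
            for y in(.136,.068,0,-.068,-.136):
                line([fw((x+.006*np.cos(a),y+.006*np.sin(a),.05)) for a in np.linspace(0,6.3,12)],(255,0,0))
        line([fw((a*.054,b*.145,.02)) for a,b in((1,1),(1,-1),(-1,-1),(-1,1),(1,1))],(0,255,0))
        line([fs((a*.056,b*.142,.018)) for a,b in((1,1),(1,-1),(-1,-1),(-1,1),(1,1))],(0,255,0))
        for y in(.102,.034,-.034,-.102):
            line([fs((-.062,y,.045)),fs((.062,y,.045))],(0,0,255))
            for x in(-.032,.032):
                for s in(-1,1): line([fs((x-.007,y+s*.029,.047)),fs((x+.007,y+s*.029,.047))],(255,0,255))
        cv2.imwrite(f"pics/ov_{cam}_{tag}.png",big)
E
python3 - <<'E'
from ov import *
imgs={}
allp={}
for cam in("top","scene"):
    z=np.load(cam+"0.npz");imgs[cam]=z["im"];P=cloud(cam,z["d"],np.ones((384,512),bool))
    w=P[(P[:,0]>.40)&(P[:,0]<.57)&(P[:,1]<0)&(P[:,1]>-.345)]
    print(cam,"table z",np.median(P[(abs(P[:,0]-.35)<.02)&(abs(P[:,1])<.05),2]), np.histogram(w[:,2],bins=np.arange(-.01,.07,.005)))
    pk=w[w[:,2]>.043]
    # peg clusters
    img=np.zeros((200,400),np.uint8);ij=np.c_[(pk[:,0]-.39)*1000,(pk[:,1]+.36)*1000].astype(int)
    img[ij[:,0],ij[:,1]]=255;img=cv2.dilate(img,np.ones((7,7)))
    n,l=cv2.connectedComponents(img)
    for i in range(1,n):
        q=pk[l[ij[:,0],ij[:,1]]==i];print(len(q),q.mean(0).round(4))
overlay((.4793,-.1668,9),(.4882,.1770,-5.5),imgs,"a")
E
```

```text
top table z 0.003172814758533593 (array([   1, 1019, 2170,  579,   90, 2060, 1842,   43,  940,  252,   38,
        159,   27,    0,    0]), array([-0.01 , -0.005,  0.   ,  0.005,  0.01 ,  0.015,  0.02 ,  0.025,
        0.03 ,  0.035,  0.04 ,  0.045,  0.05 ,  0.055,  0.06 ,  0.065]))
19 [ 0.4255 -0.032   0.048 ]
21 [ 0.4362 -0.0993  0.0481]
21 [ 0.4468 -0.1666  0.0482]
22 [ 0.4577 -0.2334  0.0476]
20 [ 0.4675 -0.3012  0.0481]
18 [ 0.4891 -0.0222  0.0487]
19 [ 0.4989 -0.0897  0.0478]
22 [ 0.5099 -0.1558  0.0472]
20 [ 0.5207 -0.2235  0.048 ]
20 [ 0.5308 -0.291   0.0477]
scene table z 0.00257157466996083 (array([   7, 2252, 1372,  372,  152, 2758,  830,  445, 1366,  123,  123,
        171,    7,    0,    0]), array([-0.01 , -0.005,  0.   ,  0.005,  0.01 ,  0.015,  0.02 ,  0.025,
        0.03 ,  0.035,  0.04 ,  0.045,  0.05 ,  0.055,  0.06 ,  0.065]))
24 [ 0.4229 -0.0334  0.0466]
23 [ 0.4334 -0.1001  0.0468]
24 [ 0.4438 -0.1677  0.0467]
26 [ 0.4534 -0.2337  0.0464]
28 [ 0.4647 -0.3011  0.0466]
21 [ 0.4855 -0.0239  0.0462]
21 [ 0.4962 -0.0904  0.0469]
22 [ 0.5064 -0.1579  0.0467]
22 [ 0.5167 -0.2243  0.0461]
24 [ 0.527  -0.2914  0.0462]
```

View pics/ov_top_a.png

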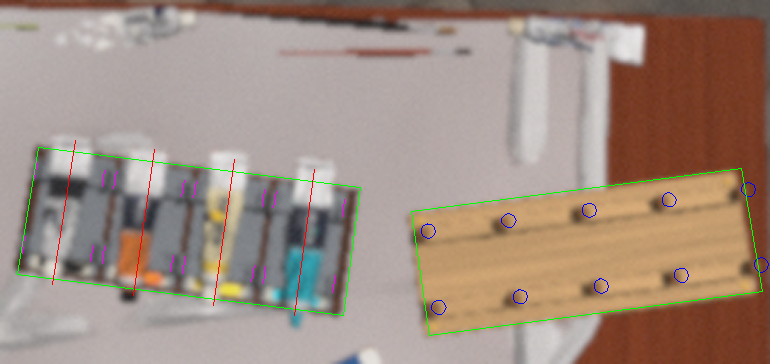

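View pics/ov_scene_a.png

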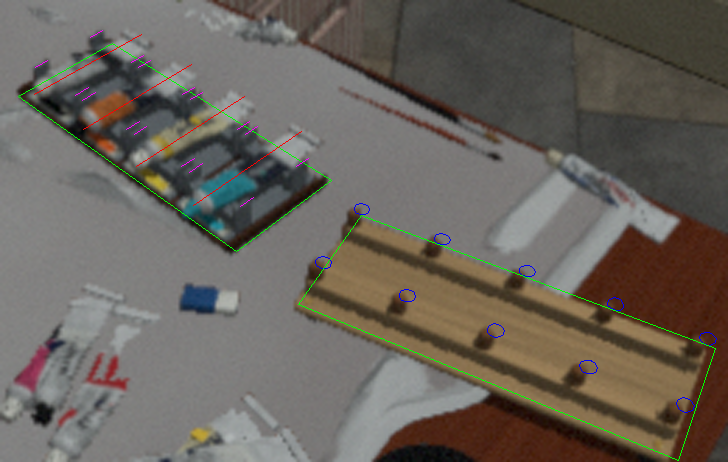

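Run:
```python
from ov import *
imgs={}
for cam in("top","scene"):
    z=np.load(cam+"0.npz");imgs[cam]=z["im"];robot.read_camera(cam)
    C=[]
    for n in["tube_black","tube_orange","tube_yellow","tube_turquoise"]:
        L=robot.silhouettes(cam,n)
        if not L: print(n,"none");continue
        P=cloud(cam,z["d"],L[0]["pixels"]);P=P[(P[:,2]>.030)&(P[:,2]<.07)]
        c=np.median(P[:,:2],0);P=P[np.hypot(*(P[:,:2]-c).T)<.08]
        r=cv2.minAreaRect(P[:,:2].astype(np.float32));u,s,v=np.linalg.svd(P[:,:2]-P[:,:2].mean(0));v=v[0]*np.sign(v[0][0])
        print(cam,n,L[0]["conf"],"mean",P.mean(0).round(4),"rect",np.round(r[0],4),np.round(r[1],3),"yaw",np.degrees(np.arctan2(v[1],v[0])).round(1))
        C.append(r[0])
    C=np.array(C);
    if len(C)==4:
        m=C.mean(0);u,s,v=np.linalg.svd(C-m);print("row",m,np.degrees(np.arctan2(v[0][1],v[0][0])),np.hypot(*np.diff(C,axis=0).T))
    # tray body: low points near
    P=cloud(cam,z["d"],np.ones((384,512),bool));F=fr(.4882,.177,-5.5)
    q=P[(P[:,2]>.010)&(P[:,2]<.032)&(abs(P[:,0]-.488)<.1)&(abs(P[:,1]-.177)<.175)]
    r=cv2.minAreaRect(q[:,:2].astype(np.float32));print("tray",r,len(q))
overlay((.4775,-.162,8.9),(.4882,.177,-6.2),imgs,"b")
```

```text
top tube_black 0.66 mean [0.509  0.2784 0.0441] rect [0.5029 0.2778] [0.034 0.119] yaw -2.8
top tube_orange 0.67 mean [0.4972 0.2161 0.0425] rect [0.4914 0.2201] [0.033 0.129] yaw -2.7
top tube_yellow 0.75 mean [0.4974 0.1468 0.0426] rect [0.4909 0.1489] [0.03  0.129] yaw -3.9
top tube_turquoise 0.9 mean [0.4882 0.074  0.0411] rect [0.4815 0.0744] [0.032 0.14 ] yaw -4.6
row [0.49167301 0.18029422] -95.34741675562714 [0.05883093 0.07114522 0.07508729]
tray ((0.4786141514778137, 0.1826654076576233), (0.3362257182598114, 0.18017368018627167), 89.96881103515625) 3079
scene tube_black 0.66 mean [0.4992 0.2774 0.0426] rect [0.4997 0.283 ] [0.036 0.12 ] yaw -1.0
scene tube_orange 0.76 mean [0.4846 0.2153 0.0421] rect [0.4858 0.2228] [0.04  0.133] yaw -1.4
scene tube_yellow 0.73 mean [0.4892 0.1454 0.0423] rect [0.4894 0.1495] [0.038 0.133] yaw -3.6
scene tube_turquoise 0.95 mean [0.4782 0.0729 0.0412] rect [0.4773 0.0783] [0.039 0.144] yaw -3.9
row [0.48803401 0.18338944] -95.22903592721585 [0.06169738 0.07340253 0.07227474]
tray ((0.4696881175041199, 0.1782948523759842), (0.3249843418598175, 0.16496218740940094), 89.1532974243164) 2075
```

View pics/ov_top_b.png

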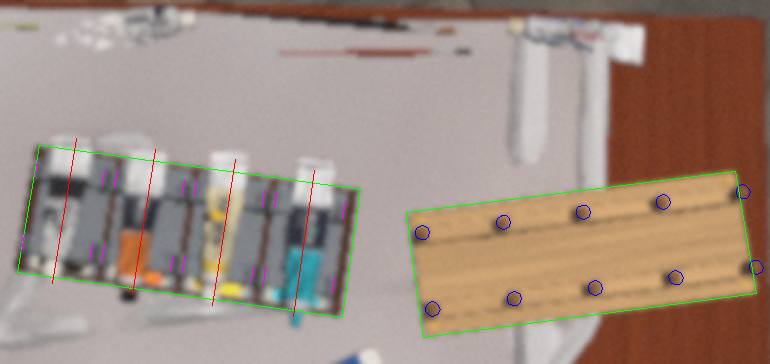

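View pics/ov_scene_b.png

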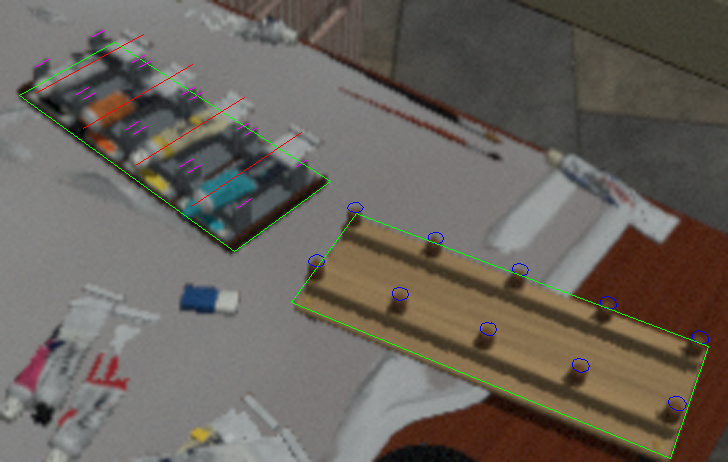

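The overlay fits both racks. The work rack is at about (0.4765, -0.162) with yaw 8.9°, and the storage rack is at (0.488, 0.177) with yaw about -6°. I'll start with the black tube, at about (0.501, 0.278).

```bash
python3 -m handwheel '0.43 -0.45 -0.1 0 0 0.42;0.43 -0.45 -0.1 0 0 0.42;0.43 -0.45 -0.1 0 0 0.42;0.43 -0.45 -0.1 0 0 0.42;0.43 -0.45 -0.1 0 0 0.42' -0.075 15
```

```text
t: 2.4
tool_pos: [0.3748, 0.4096, 0.1875]
orientation: [0.144, 3.138, -0.004]
force: [-0.7, 0.4, -1.0]
opening: 0.0575
```

```bash
python3 -m handwheel '0.42 -0.44 -0.22 0 0 0.02;0.42 -0.44 -0.22 0 0 0.02;0.42 -0.44 -0.22 0 0 0.02;0.42 -0.44 -0.22 0 0 0.02;0.42 -0.44 -0.22 0 0 0.02'
python3 - <<'E'
from h import *
for n in("scene","top"):
    im,d=robot.read_camera(n)
    c=im[100:240,110:260] if n=="top" else im[90:240,100:300]
    cv2.imwrite(f"pics/{n}1.png",cv2.resize(c[:,:,::-1],None,fx=3.5,fy=3.5,interpolation=cv2.INTER_CUBIC))
print(robot.read_state()["tool_pos"],robot.read_state()["opening"])
E
```

```text
t: 2.9
tool_pos: [0.4992, 0.2779, 0.1202]
orientation: [-0.119, -3.137, 0.004]
force: [-0.5, 0.5, -0.5]
opening: 0.0497
[0.49779092 0.28146509 0.12225075] 0.04987369322005303
```

View pics/scene1.png

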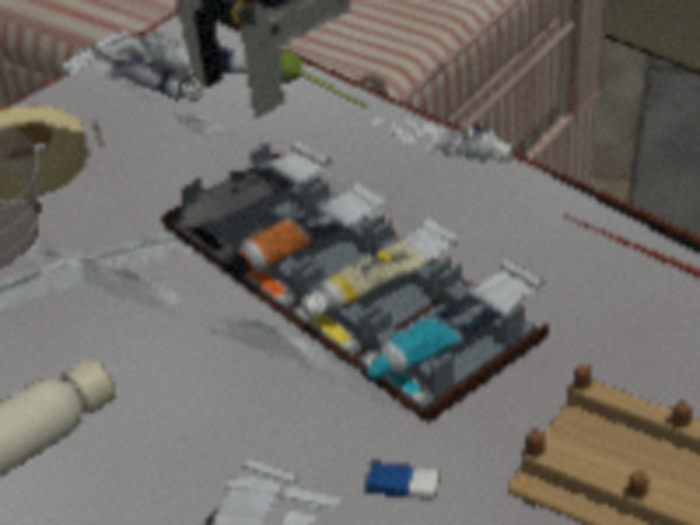

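View pics/top1.png

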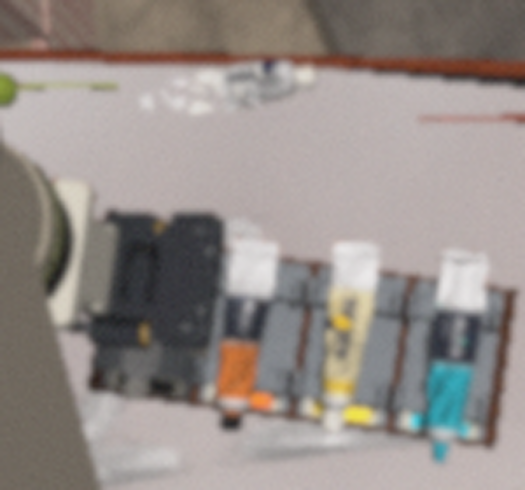

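```bash
python3 -m handwheel '0 0 -0.13 0 0 0;0 0 -0.13 0 0 0;0 0 -0.13 0 0 0'
python3 - <<'E'
from ov import *
imgs={}
for n in("scene","top"):
    im,d=robot.read_camera(n);imgs[n]=im
    print(robot.read_state()["tool_pos"])
    p=robot.read_state()["tool_pos"]
    c=im[90:210,130:290].copy() if n=="scene" else im[130:240,120:280].copy()
    o=(130,90) if n=="scene" else (120,130)
    c=cv2.resize(c[:,:,::-1],None,fx=4.5,fy=4.5,interpolation=cv2.INTER_CUBIC)
    for dy in(-.025,0,.025):
        q=((proj(n,p+[0.002,dy,0])[0]-o+.5)*4.5).astype(int);cv2.circle(c,tuple(int(v) for v in q),4,(0,0,255),-1)
    cv2.imwrite(f"pics/{n}2.png",c)
E
```

```text
t: 3.3
tool_pos: [0.4964, 0.2826, 0.0837]
orientation: [-0.109, -3.138, 0.001]
force: [-0.3, -0.2, 0.0]
opening: 0.0501
[0.49749582 0.28286582 0.08489483]
[0.49821653 0.28294915 0.08556107]
```

View pics/scene2.png

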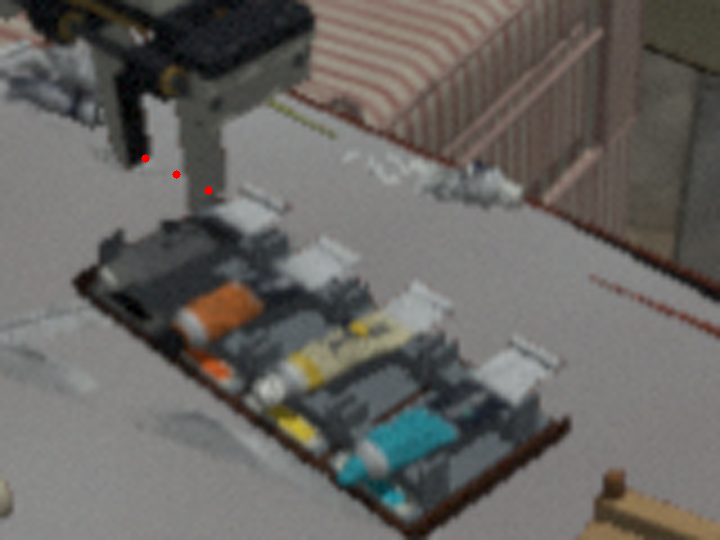

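```bash
python3 -m handwheel '0.01 -0.016 -0.01 0 0 0;0.01 -0.016 -0.08 0 0 0;0.01 -0.016 -0.15 0 0 0;0.01 -0.016 -0.192 0 0 0;0.01 -0.016 -0.192 0 0 0'; python3 -m handwheel '0 0 0 0 0 0;0 0 0 0 0 0'
```

```text
t: 3.9
tool_pos: [0.4997, 0.2761, 0.0245]
orientation: [-0.112, -3.137, 0.002]
force: [-0.3, -0.2, -1.1]
opening: 0.05
t: 4.1
tool_pos: [0.5019, 0.2772, 0.0275]
orientation: [0.112, 3.138, 0.001]
force: [-0.4, 0.2, -0.5]
opening: 0.0499
```

```bash
python3 -m handwheel '0 0 0 0 0 0;0 0 0 0 0 0;0 0 0 0 0 0;0 0 0 0 0 0;0 0 0 0 0 0' 1 15
```

```text
t: 4.6
tool_pos: [0.5012, 0.277, 0.0265]
orientation: [0.112, 3.139, 0.0]
force: [-1.1, 0.5, 3.7]
opening: 0.0293
```

```bash
python3 -m handwheel '0 0 0 0 0 0;0 0 0.02 0 0 0;0 0 0.1 0 0 0;0 0 0.2 0 0 0;0 0 0.3 0 0 0' 1 15
```

```text
t: 5.1
tool_pos: [0.5001, 0.2765, 0.1165]
orientation: [-0.112, -3.138, 0.001]
force: [0.1, 0.8, 1.2]
opening: 0.0289
```

```bash
python3 -m handwheel '0 0 0 0 0 0;0 0 0 0 0 0'
python3 - <<'E'
from ov import *
for n in("scene","top"):
    im,d=robot.read_camera(n)
    c=im[70:220,110:290] if n=="scene" else im[130:240,120:280]
    cv2.imwrite(f"pics/{n}3.png",cv2.resize(c[:,:,::-1],None,fx=4,fy=4,interpolation=cv2.INTER_CUBIC))
E
```

```text
t: 5.3
tool_pos: [0.5013, 0.2771, 0.1168]
orientation: [0.112, 3.138, 0.001]
force: [1.3, -1.0, -0.2]
opening: 0.0289
```

View pics/scene3.png

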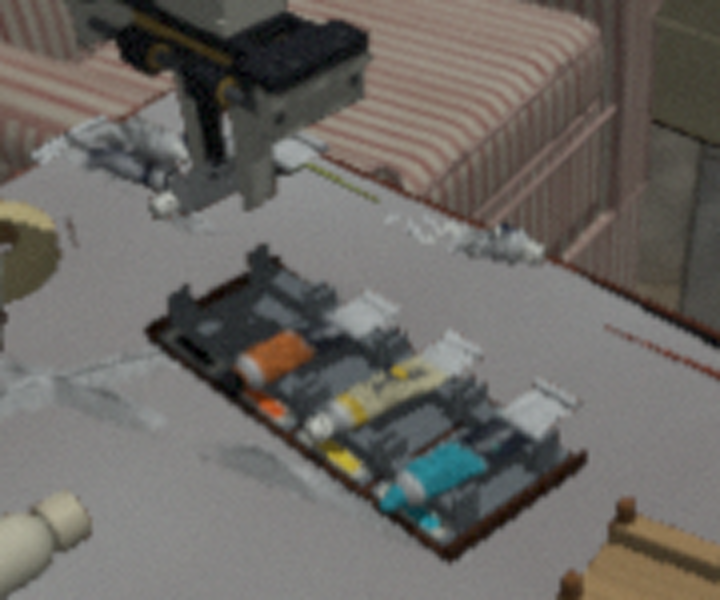

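The black tube is lifted and level, at about (210,190) in the crop. Now I'll carry it across.

```bash
python3 -m handwheel '-0.013 -0.1 0 0 0 0.05;-0.04 -0.25 0 0 0 0.12;-0.065 -0.415 0 0 0 0.2;-0.09 -0.58 0 0 0 0.289;-0.11 -0.74 0 0 0 0.289'; python3 -m handwheel '-0.02 -0.16 0 0 0 0;-0.023 -0.29 0 0 0 0;-0.023 -0.387 0 0 0 0;-0.023 -0.387 0 0 0 0;-0.023 -0.387 0 0 0 0';python3 -m handwheel '0 0 -0.1 0 0 0;0 0 -0.1 0 0 0;0 0 -0.1 0 0 0'
python3 - <<'E'
from ov import *
for n in("scene","top"):
    im,d=robot.read_camera(n);print(robot.read_state()["tool_pos"],robot.read_state()["orientation"])
    c=im[130:290,210:400] if n=="scene" else im[130:250,220:410]
    cv2.imwrite(f"pics/{n}4.png",cv2.resize(c[:,:,::-1],None,fx=4,fy=4,interpolation=cv2.INTER_CUBIC))
E
```

```text
t: 5.9
tool_pos: [0.4659, 0.0532, 0.1142]
orientation: [0.249, -3.129, -0.0]
force: [0.8, -0.2, 0.5]
opening: 0.029
t: 6.4
tool_pos: [0.4599, -0.0613, 0.1147]
orientation: [0.241, -3.13, -0.002]
force: [0.4, 0.6, -0.8]
opening: 0.0293
t: 6.7
tool_pos: [0.4598, -0.0599, 0.0852]
orientation: [0.246, -3.129, -0.002]
force: [1.1, 0.0, 0.3]
opening: 0.029
[ 0.46075813 -0.06028118  0.08618629] [ 2.46512810e-01 -3.13091416e+00 -7.37992279e-04]
[ 0.46132715 -0.06058662  0.08678306] [-2.46258566e-01  3.13158904e+00 -7.72555894e-05]
```

View pics/scene4.png

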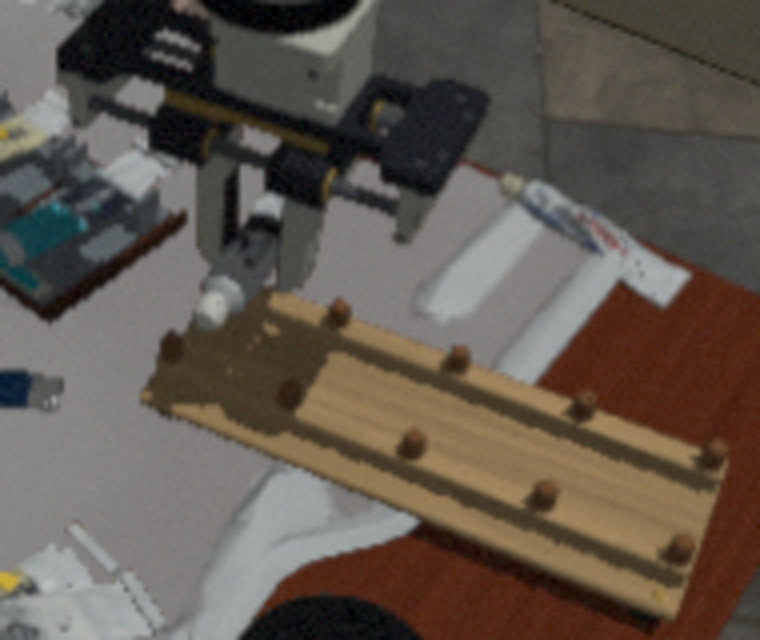

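```bash
python3 -m handwheel '0 -0.002 -0.06 0 0 0;0 -0.002 -0.12 0 0 0;0 -0.002 -0.17 0 0 0;0 -0.002 -0.192 0 0 0;0 -0.002 -0.192 0 0 0';python3 -m handwheel '0 0 0 0 0 0;0 0 0 0 0 0'
```

```text
t: 7.3
tool_pos: [0.4608, -0.0616, 0.0283]
orientation: [0.245, -3.131, -0.0]
force: [-0.2, 0.3, -0.4]
opening: 0.0293
t: 7.5
tool_pos: [0.462, -0.062, 0.0297]
orientation: [-0.244, 3.13, -0.001]
force: [0.6, 0.3, -0.8]
opening: 0.0293
```

```bash
python3 -m handwheel '0 0 -0.007 0 0 0;0 0 -0.007 0 0 0;0 0 -0.007 0 0 0';python3 -m handwheel '0 0 0 0 0 0;0 0 0 0 0 0;0 0 0 0 0 0;0 0 0 0 0 0' -0.1;python3 -m handwheel '0 0 0.05 0 0 0;0 0 0.15 0 0 0;0 0 0.3 0 0 0;0 0 0.3 0 0 0'
python3 - <<'E'
from ov import *
for n in("scene","top"):
    im,d=robot.read_camera(n);print(robot.read_state()["tool_pos"],robot.read_state()["orientation"])
    c=im[130:290,210:400] if n=="scene" else im[130:250,220:410]
    cv2.imwrite(f"pics/{n}5.png",cv2.resize(c[:,:,::-1],None,fx=4,fy=4,interpolation=cv2.INTER_CUBIC))
E
```

```text
t: 7.8
tool_pos: [0.4611, -0.0619, 0.0265]
orientation: [-0.244, 3.132, -0.0]
force: [0.5, 0.4, -0.6]
opening: 0.0291
t: 8.2
tool_pos: [0.461, -0.0619, 0.0263]
orientation: [0.244, -3.132, -0.0]
force: [-0.2, 0.0, 0.6]
opening: 0.0506
t: 8.6
tool_pos: [0.4651, -0.0628, 0.1228]
orientation: [-0.244, 3.122, -0.005]
force: [0.6, -0.6, -0.1]
opening: 0.0512
[ 0.46376428 -0.06254793  0.12006208] [-0.24394749  3.12528579 -0.00354356]
[ 0.46227834 -0.0621824   0.1178683 ] [-2.44139898e-01  3.12870024e+00 -1.81110865e-03]
```

View pics/scene5.png

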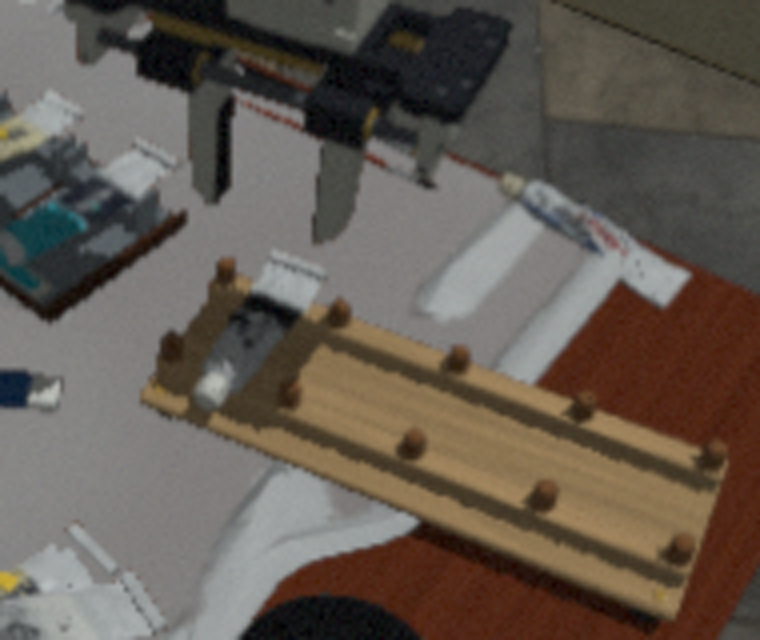

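The black tube lies between the first pair of pegs, at about (255,330). Orange is next.

```bash
python3 -m handwheel '0.02 0.12 0 0 0 -0.08;0.04 0.28 0 0 0 -0.16;0.06 0.44 0 0 0 -0.25;0.08 0.6 0 0 0 -0.289;0.095 0.76 0 0 0 -0.289' -0.075; python3 -m handwheel '0 0.1 0 0 0 0;0 0.162 -0.08 0 0 0;0 0.162 -0.1 0 0 0;0 0.162 -0.1 0 0 0;0 0.162 -0.1 0 0 0'
python3 - <<'E'
from ov import *
for n in("scene","top"):
    im,d=robot.read_camera(n);print(robot.read_state()["tool_pos"],robot.read_state()["orientation"])
    c=im[90:210,130:290] if n=="scene" else im[130:240,120:280]
    cv2.imwrite(f"pics/{n}6.png",cv2.resize(c[:,:,::-1],None,fx=4,fy=4,interpolation=cv2.INTER_CUBIC))
E
```

```text
t: 9.2
tool_pos: [0.4884, 0.1678, 0.1146]
orientation: [-0.114, -3.137, 0.001]
force: [0.9, -0.1, 1.0]
opening: 0.0501
t: 9.7
tool_pos: [0.489, 0.2136, 0.0858]
orientation: [-0.113, -3.138, 0.001]
force: [0.7, -0.3, 0.7]
opening: 0.0499
[0.48967915 0.21371628 0.08653124] [-1.13655501e-01 -3.13946223e+00  4.29600228e-04]
[0.4900657  0.21379306 0.08698016] [1.14111680e-01 3.13871018e+00 1.81586832e-04]
```

View pics/scene6.png

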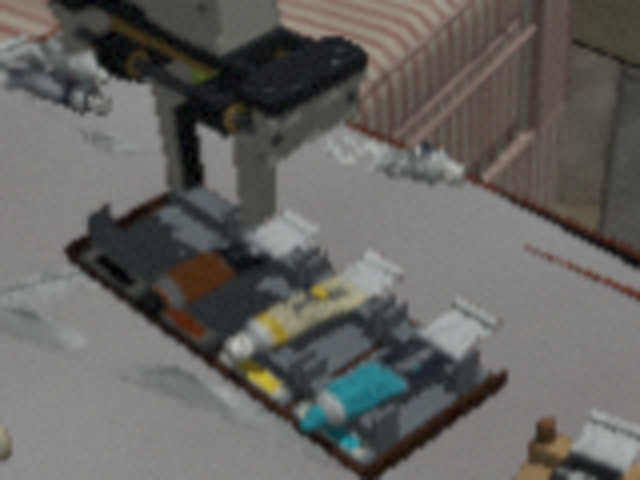

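View pics/top6.png

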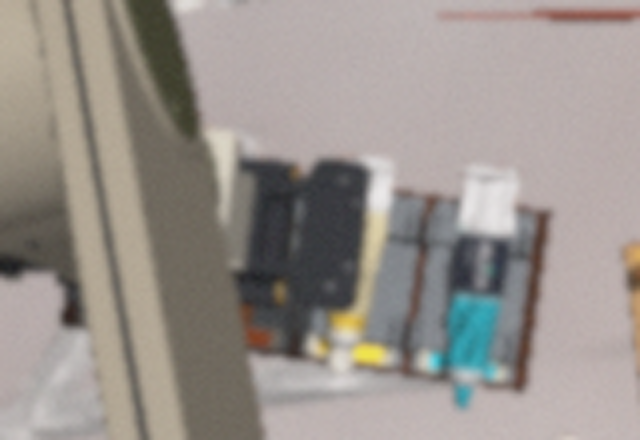

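```bash
python3 -m handwheel '0 0 -0.06 0 0 0;0 0 -0.12 0 0 0;0 0 -0.17 0 0 0;0 0 -0.2 0 0 0;0 0 -0.2 0 0 0'; python3 -m handwheel '0 0 0 0 0 0;0 0 0 0 0 0;0 0 0 0 0 0;0 0 0 0 0 0;0 0 0 0 0 0' 1 15;python3 -m handwheel '0 0 0 0 0 0;0 0 0.02 0 0 0;0 0 0.1 0 0 0;0 0 0.2 0 0 0;0 0 0.3 0 0 0';python3 -m handwheel '0 0 0 0 0 0;0 0 0 0 0 0'
python3 - <<'E'
from ov import *
for n in("scene",):
    im,d=robot.read_camera(n);print(robot.read_state()["tool_pos"],robot.read_state()["orientation"])
    c=im[70:220,110:290]
    cv2.imwrite(f"pics/{n}7.png",cv2.resize(c[:,:,::-1],None,fx=4,fy=4,interpolation=cv2.INTER_CUBIC))
E
```

```text
t: 10.3
tool_pos: [0.4886, 0.2141, 0.0251]
orientation: [-0.113, -3.137, 0.001]
force: [-0.2, -0.2, 0.0]
opening: 0.0498
t: 10.8
tool_pos: [0.4902, 0.215, 0.0272]
orientation: [0.112, 3.138, 0.001]
force: [0.2, 0.1, 4.6]
opening: 0.029
t: 11.3
tool_pos: [0.4886, 0.2145, 0.1168]
orientation: [-0.112, -3.138, 0.001]
force: [-0.1, 0.4, -0.3]
opening: 0.0292
t: 11.5
tool_pos: [0.4898, 0.2149, 0.117]
orientation: [0.112, 3.138, 0.001]
force: [-1.3, -0.0, -1.4]
opening: 0.0292
[0.488963   0.21456521 0.11568215] [-1.11811697e-01 -3.13872709e+00  5.82096355e-04]
```

View pics/scene7.png

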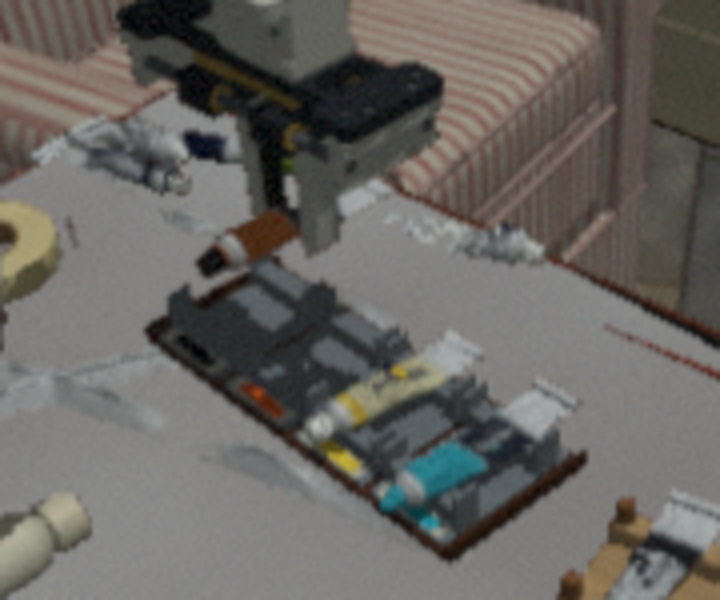

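Orange is held. Carrying it to place 2.

```bash
python3 -m handwheel '-0.01 -0.1 0 0 0 0.05;-0.02 -0.25 0 0 0 0.12;-0.03 -0.415 0 0 0 0.2;-0.04 -0.58 0 0 0 0.289;-0.05 -0.74 0 0 0 0.289'; python3 -m handwheel '-0.01 -0.16 0 0 0 0;-0.01 -0.29 0 0 0 0;-0.01 -0.403 0 0 0 0;-0.01 -0.403 0 0 0 0;-0.01 -0.403 -0.1 0 0 0';python3 -m handwheel '0 0 0 0 0 0;0 0 0 0 0 0;0 0 0 0 0 0'
python3 - <<'E'
from ov import *
for n in("scene",):
    im,d=robot.read_camera(n);print(robot.read_state()["tool_pos"],robot.read_state()["orientation"])
    c=im[130:290,210:400] if n=="scene" else im[130:250,220:410]
    cv2.imwrite(f"pics/{n}8.png",cv2.resize(c[:,:,::-1],None,fx=4,fy=4,interpolation=cv2.INTER_CUBIC))
E
```

```text
t: 12.05
tool_pos: [0.4726, -0.0088, 0.1144]
orientation: [0.249, -3.129, -0.001]
force: [1.7, -0.0, -0.4]
opening: 0.0293
t: 12.55
tool_pos: [0.4735, -0.1297, 0.0884]
orientation: [-0.24, 3.128, -0.003]
force: [1.2, -0.9, -0.5]
opening: 0.0289
t: 12.85
tool_pos: [0.4717, -0.1276, 0.0868]
orientation: [0.246, -3.132, -0.0]
force: [-0.6, 0.1, -1.4]
opening: 0.0294
[ 0.47200029 -0.12775165  0.08719377] [-2.45786465e-01  3.13117261e+00 -5.14463466e-04]
```

View pics/scene8.png

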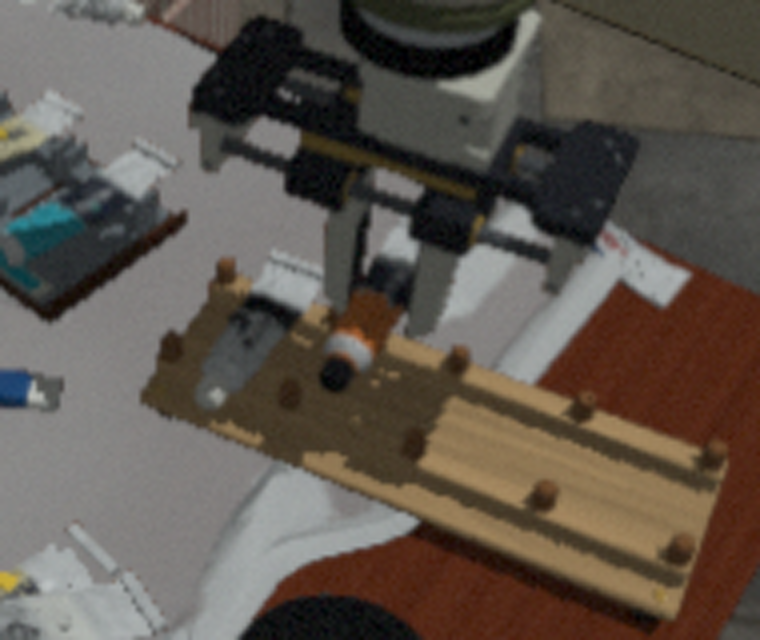

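```bash
python3 -m handwheel '0 -0.002 -0.06 0 0 0;0 -0.003 -0.12 0 0 0;0 -0.003 -0.17 0 0 0;0 -0.003 -0.2 0 0 0;0 -0.003 -0.2 0 0 0';python3 -m handwheel '0 0 0 0 0 0;0 0 0 0 0 0;0 0 0 0 0 0';python3 -m handwheel '0 0 0 0 0 0;0 0 0 0 0 0;0 0 0 0 0 0;0 0 0 0 0 0' -0.1;python3 -m handwheel '0 0 0.05 0 0 0;0 0 0.15 0 0 0;0 0 0.3 0 0 0;0 0 0.3 0 0 0'
python3 - <<'E'
from ov import *
for n in("scene","top"):
    im,d=robot.read_camera(n);print(robot.read_state()["tool_pos"],robot.read_state()["orientation"])
    c=im[130:290,210:400] if n=="scene" else im[130:250,220:410]
    cv2.imwrite(f"pics/{n}9.png",cv2.resize(c[:,:,::-1],None,fx=4,fy=4,interpolation=cv2.INTER_CUBIC))
E
```

```text
t: 13.4
tool_pos: [0.4714, -0.1287, 0.0261]
orientation: [0.245, -3.131, -0.0]
force: [0.1, -1.2, -0.0]
opening: 0.0295
t: 13.7
tool_pos: [0.4721, -0.1292, 0.0271]
orientation: [-0.244, 3.131, -0.001]
force: [0.4, 0.4, -0.2]
opening: 0.0293
t: 14.1
tool_pos: [0.4715, -0.1291, 0.0264]
orientation: [-0.244, 3.132, -0.0]
force: [-0.0, -0.1, 0.4]
opening: 0.0505
t: 14.5
tool_pos: [0.4755, -0.1306, 0.123]
orientation: [-0.244, 3.123, -0.007]
force: [0.4, -0.9, -0.5]
opening: 0.0511
[ 0.47418959 -0.13009654  0.12016444] [-0.24393833  3.12558889 -0.00493161]
[ 0.47267322 -0.12952564  0.11787267] [-2.44207412e-01  3.12898943e+00 -2.40893335e-03]
```

View pics/scene9.png

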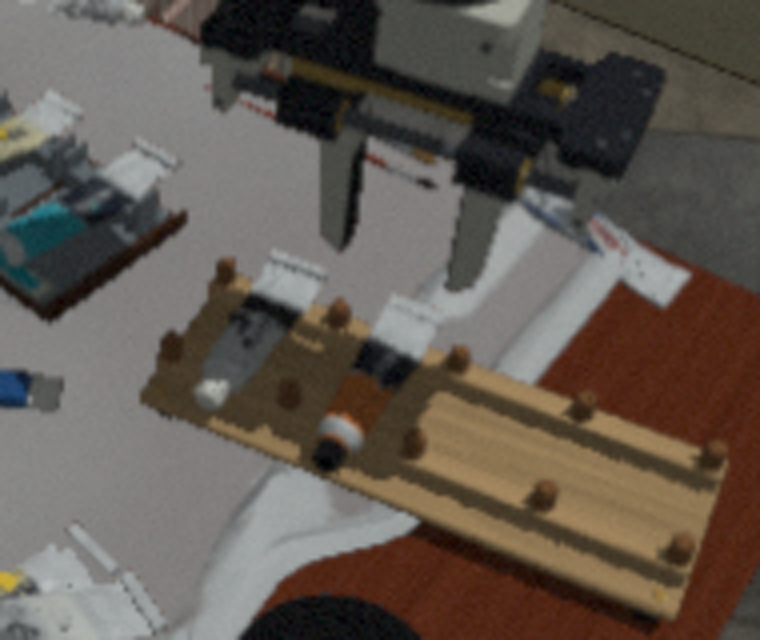

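Orange is centred in place 2. Yellow is next.

```bash
python3 -m handwheel '0.01 0.12 0 0 0 -0.08;0.02 0.28 0 0 0 -0.16;0.03 0.44 0 0 0 -0.25;0.045 0.6 0 0 0 -0.289;0.057 0.76 0 0 0 -0.289' -0.075; python3 -m handwheel '0 0.1 0 0 0 0;0 0.157 -0.08 0 0 0;0 0.157 -0.1 0 0 0;0 0.157 -0.1 0 0 0;0 0.157 -0.1 0 0 0'
python3 - <<'E'
from ov import *
for n in("scene",):
    im,d=robot.read_camera(n);print(robot.read_state()["tool_pos"],robot.read_state()["orientation"])
    c=im[90:210,130:290] if n=="scene" else im[130:240,120:280]
    cv2.imwrite(f"pics/{n}10.png",cv2.resize(c[:,:,::-1],None,fx=4,fy=4,interpolation=cv2.INTER_CUBIC))
E
```

```text
t: 15.1
tool_pos: [0.4873, 0.1007, 0.1147]
orientation: [-0.114, -3.137, 0.001]
force: [1.6, -0.7, 0.2]
opening: 0.0502
t: 15.6
tool_pos: [0.4882, 0.145, 0.0859]
orientation: [-0.113, -3.138, 0.001]
force: [0.1, 0.0, 0.7]
opening: 0.0498
[0.48873986 0.14506682 0.08652402] [-1.13698438e-01 -3.13942417e+00  4.19968701e-04]
```

View pics/scene10.png

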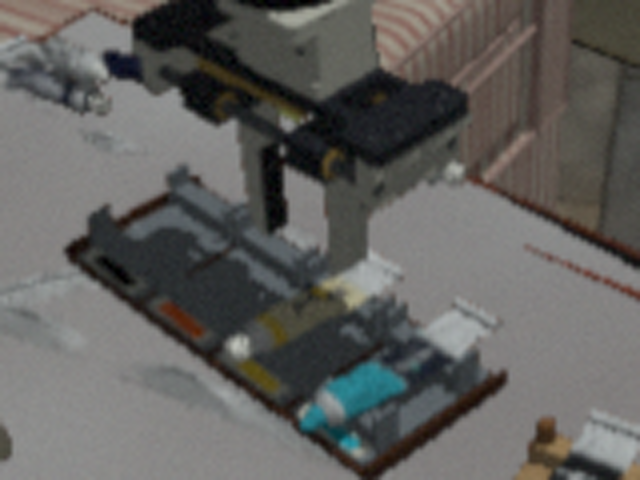

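```bash
python3 -m handwheel '0 0 -0.06 0 0 0;0 0 -0.12 0 0 0;0 0 -0.17 0 0 0;0 0 -0.2 0 0 0;0 0 -0.2 0 0 0'; python3 -m handwheel '0 0 0 0 0 0;0 0 0 0 0 0;0 0 0 0 0 0;0 0 0 0 0 0;0 0 0 0 0 0' 1 15;python3 -m handwheel '0 0 0 0 0 0;0 0 0.02 0 0 0;0 0 0.1 0 0 0;0 0 0.2 0 0 0;0 0 0.3 0 0 0';python3 -m handwheel '0 0 0 0 0 0;0 0 0 0 0 0'
python3 - <<'E'
from ov import *
for n in("scene",):
    im,d=robot.read_camera(n);print(robot.read_state()["tool_pos"],robot.read_state()["orientation"])
    c=im[70:220,110:290]
    cv2.imwrite(f"pics/{n}11.png",cv2.resize(c[:,:,::-1],None,fx=4,fy=4,interpolation=cv2.INTER_CUBIC))
E
```

```text
t: 16.15
tool_pos: [0.4877, 0.1454, 0.0252]
orientation: [-0.113, -3.137, 0.001]
force: [-0.6, -0.0, -0.4]
opening: 0.0505
t: 16.65
tool_pos: [0.4893, 0.1462, 0.0271]
orientation: [0.112, 3.138, 0.001]
force: [0.3, -0.0, 4.2]
opening: 0.0274
t: 17.15
tool_pos: [0.4877, 0.1458, 0.1168]
orientation: [-0.112, -3.138, 0.001]
force: [1.2, 0.1, 0.3]
opening: 0.0276
t: 17.35
tool_pos: [0.489, 0.1461, 0.1169]
orientation: [0.112, 3.138, 0.0]
force: [1.1, 0.3, -0.9]
opening: 0.0275
[0.48806038 0.14595023 0.11569206] [-1.11811916e-01 -3.13872677e+00  3.17229249e-04]
```

View pics/scene11.png

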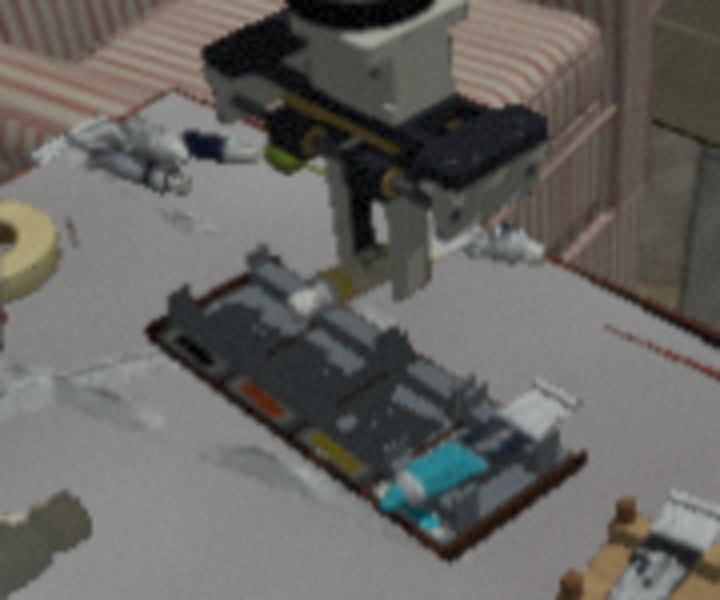

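Yellow is held. Carrying it to place 3.

```bash
python3 -m handwheel '0 -0.1 0 0 0 0.05;0 -0.25 0 0 0 0.12;-0.01 -0.415 0 0 0 0.2;-0.02 -0.58 0 0 0 0.289;-0.023 -0.74 0 0 0 0.289'; python3 -m handwheel '0 -0.16 0 0 0 0;0 -0.29 0 0 0 0;0 -0.4 0 0 0 0;0 -0.4 0 0 0 0;0 -0.4 -0.1 0 0 0';python3 -m handwheel '0 0 0 0 0 0;0 0 0 0 0 0;0 0 0 0 0 0'
python3 - <<'E'
from ov import *
for n in("scene",):
    im,d=robot.read_camera(n);print(robot.read_state()["tool_pos"],robot.read_state()["orientation"])
    c=im[130:290,210:400] if n=="scene" else im[130:250,220:410]
    cv2.imwrite(f"pics/{n}12.png",cv2.resize(c[:,:,::-1],None,fx=4,fy=4,interpolation=cv2.INTER_CUBIC))
E
```

```text
t: 17.9
tool_pos: [0.4798, -0.0774, 0.1144]
orientation: [0.249, -3.129, -0.002]
force: [-0.5, -0.4, -0.4]
opening: 0.0275
t: 18.4
tool_pos: [0.4835, -0.1978, 0.0885]
orientation: [-0.24, 3.128, -0.004]
force: [0.7, -0.3, -0.1]
opening: 0.0273
t: 18.7
tool_pos: [0.4819, -0.1954, 0.0868]
orientation: [0.246, -3.132, -0.0]
force: [0.3, -0.2, 0.4]
opening: 0.0277
[ 0.48226042 -0.19562427  0.08726761] [-2.45796175e-01  3.13109639e+00 -8.33413313e-04]
```

View pics/scene12.png

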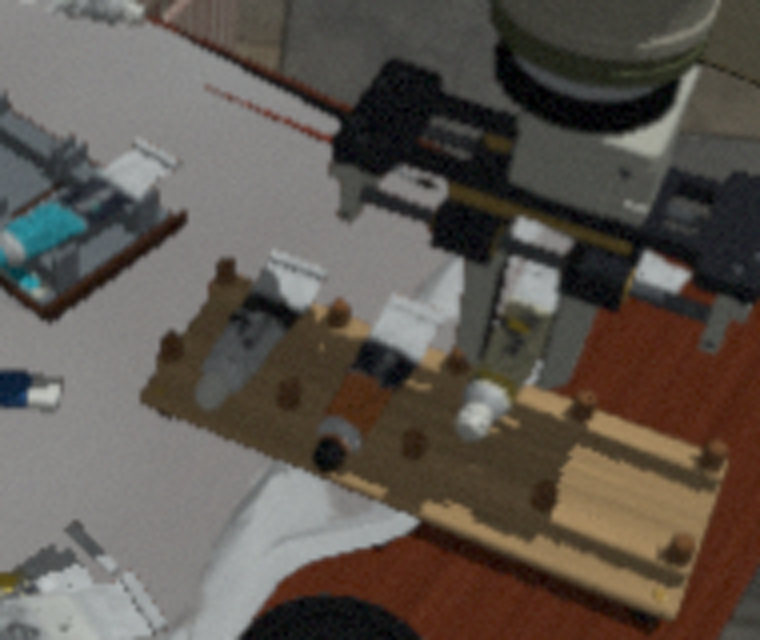

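```bash
python3 -m handwheel '0 0 -0.06 0 0 0;0 0 -0.12 0 0 0;0 0 -0.17 0 0 0;0 0 -0.2 0 0 0;0 0 -0.2 0 0 0';python3 -m handwheel '0 0 0 0 0 0;0 0 0 0 0 0;0 0 0 0 0 0';python3 -m handwheel '0 0 0 0 0 0;0 0 0 0 0 0;0 0 0 0 0 0;0 0 0 0 0 0' -0.1;python3 -m handwheel '0 0 0.05 0 0 0;0 0 0.15 0 0 0;0 0 0.3 0 0 0;0 0 0.3 0 0 0'
python3 - <<'E'
from ov import *
for n in("scene","top"):
    im,d=robot.read_camera(n);print(robot.read_state()["tool_pos"],robot.read_state()["orientation"])
    c=im[130:290,210:400] if n=="scene" else im[130:250,220:410]
    cv2.imwrite(f"pics/{n}13.png",cv2.resize(c[:,:,::-1],None,fx=4,fy=4,interpolation=cv2.INTER_CUBIC))
E
```

```text
t: 19.25
tool_pos: [0.4813, -0.1956, 0.0256]
orientation: [0.245, -3.131, -0.001]
force: [-0.4, 0.2, -0.4]
opening: 0.0274
t: 19.55
tool_pos: [0.4822, -0.1962, 0.027]
orientation: [-0.244, 3.131, -0.001]
force: [0.1, 0.0, -1.4]
opening: 0.0272
t: 19.95
tool_pos: [0.4817, -0.196, 0.0264]
orientation: [-0.244, 3.132, -0.0]
force: [0.2, -0.5, -0.1]
opening: 0.0506
t: 20.35
tool_pos: [0.4859, -0.1981, 0.1245]
orientation: [-0.244, 3.122, -0.01]
force: [0.8, -1.1, 0.5]
opening: 0.051
[ 0.48463186 -0.19750025  0.12162638] [-0.24391808  3.12484454 -0.00719834]
[ 0.48316393 -0.19672859  0.11912734] [-0.2441343   3.12817835 -0.00393389]
```

View pics/scene13.png

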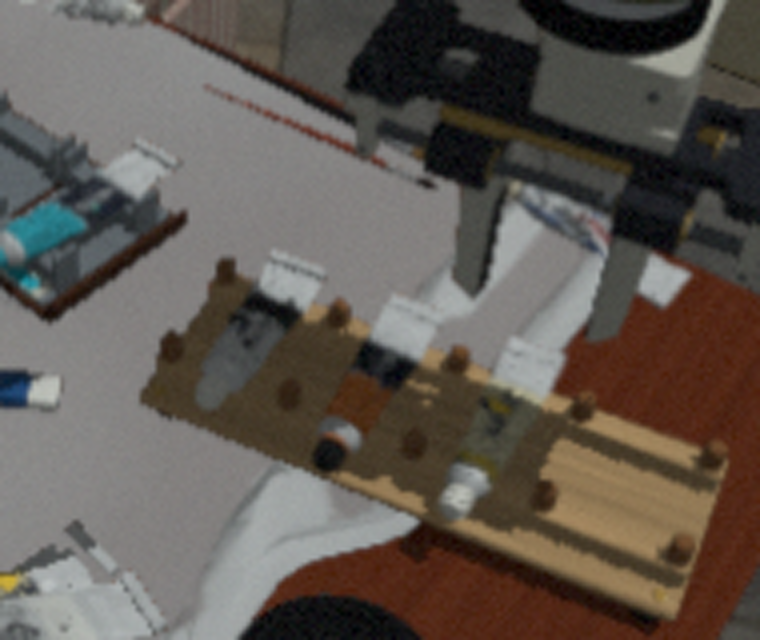

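Yellow lies in place 3, at about (500,430). Turquoise is last.

```bash
python3 -m handwheel '0 0.12 0 0 0 -0.08;0 0.28 0 0 0 -0.16;0 0.44 0 0 0 -0.25;-0.004 0.6 0 0 0 -0.305;-0.004 0.76 0 0 0 -0.305' -0.075; python3 -m handwheel '0 0.1 0 0 0 0;0 0.138 -0.08 0 0 0;0 0.138 -0.1 0 0 0;0 0.138 -0.1 0 0 0;0 0.138 -0.1 0 0 0'
python3 - <<'E'
from ov import *
for n in("scene",):
    im,d=robot.read_camera(n);print(robot.read_state()["tool_pos"],robot.read_state()["orientation"])
    c=im[90:210,130:290] if n=="scene" else im[130:240,120:280]
    cv2.imwrite(f"pics/{n}14.png",cv2.resize(c[:,:,::-1],None,fx=4,fy=4,interpolation=cv2.INTER_CUBIC))
E
```

```text
t: 20.95
tool_pos: [0.4791, 0.0338, 0.1153]
orientation: [-0.135, -3.137, 0.0]
force: [0.9, 0.9, -0.5]
opening: 0.0504
t: 21.45
tool_pos: [0.4802, 0.0725, 0.0863]
orientation: [-0.133, -3.138, 0.001]
force: [0.0, -0.2, 0.8]
opening: 0.0504
[0.48074254 0.07244899 0.0868131 ] [ 1.33683212e-01  3.13860369e+00 -3.29477490e-04]
```

View pics/scene14.png

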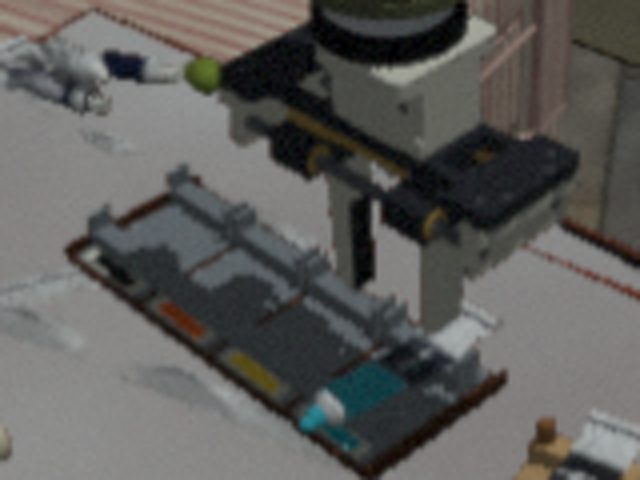

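```bash
python3 -m handwheel '0 0 -0.06 0 0 0;0 0.003 -0.12 0 0 0;0 0.003 -0.17 0 0 0;0 0.003 -0.2 0 0 0;0 0.003 -0.2 0 0 0'; python3 -m handwheel '0 0 0 0 0 0;0 0 0 0 0 0;0 0 0 0 0 0;0 0 0 0 0 0;0 0 0 0 0 0' 1 15;python3 -m handwheel '0 0 0 0 0 0;0 0 0.02 0 0 0;0 0 0.1 0 0 0;0 0 0.2 0 0 0;0 0 0.3 0 0 0';python3 -m handwheel '0 0 0 0 0 0;0 0 0 0 0 0'
python3 - <<'E'
from ov import *
for n in("scene",):
    im,d=robot.read_camera(n);print(robot.read_state()["tool_pos"],robot.read_state()["orientation"])
    c=im[70:220,110:290]
    cv2.imwrite(f"pics/{n}15.png",cv2.resize(c[:,:,::-1],None,fx=4,fy=4,interpolation=cv2.INTER_CUBIC))
E
```

```text
t: 22.0
tool_pos: [0.4799, 0.0737, 0.0257]
orientation: [-0.133, -3.137, 0.0]
force: [0.7, -0.1, 0.4]
opening: 0.05
t: 22.5
tool_pos: [0.4814, 0.0743, 0.0273]
orientation: [0.131, 3.137, -0.0]
force: [0.3, -0.1, 6.2]
opening: 0.031
t: 23.0
tool_pos: [0.4796, 0.0744, 0.1169]
orientation: [-0.131, -3.137, 0.0]
force: [0.3, -0.6, 0.5]
opening: 0.0309
t: 23.2
tool_pos: [0.4809, 0.0744, 0.117]
orientation: [0.131, 3.137, 0.0]
force: [-0.2, 0.3, -0.9]
opening: 0.031
[0.47999541 0.07436342 0.11576405] [-1.31422242e-01 -3.13809537e+00  8.05986197e-05]
```

View pics/scene15.png

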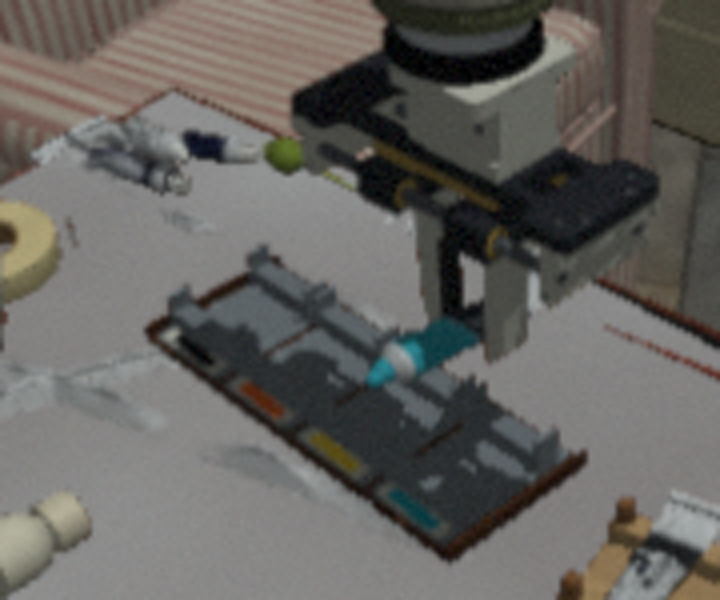

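Turquoise is held. Carrying it to place 4.

```bash
python3 -m handwheel '0 -0.1 0 0 0 0.05;0.01 -0.25 0 0 0 0.12;0.02 -0.415 0 0 0 0.2;0.03 -0.58 0 0 0 0.305;0.04 -0.74 0 0 0 0.305'; python3 -m handwheel '0 -0.16 0 0 0 0;0 -0.29 0 0 0 0;0 -0.383 0 0 0 0;0 -0.383 0 0 0 0;0 -0.383 -0.1 0 0 0';python3 -m handwheel '0 0 0 0 0 0;0 0 0 0 0 0;0 0 0 0 0 0'
python3 - <<'E'
from ov import *
for n in("scene",):
    im,d=robot.read_camera(n);print(robot.read_state()["tool_pos"],robot.read_state()["orientation"])
    c=im[130:290,210:400] if n=="scene" else im[130:250,220:410]
    cv2.imwrite(f"pics/{n}16.png",cv2.resize(c[:,:,::-1],None,fx=4,fy=4,interpolation=cv2.INTER_CUBIC))
E
```

```text
t: 23.75
tool_pos: [0.491, -0.149, 0.1145]
orientation: [0.249, -3.129, -0.002]
force: [0.8, 0.8, 0.5]
opening: 0.0304
t: 24.25
tool_pos: [0.4943, -0.2644, 0.0886]
orientation: [-0.241, 3.128, -0.004]
force: [1.2, 0.6, -0.5]
opening: 0.0309
t: 24.55
tool_pos: [0.4927, -0.2619, 0.0869]
orientation: [-0.246, 3.132, 0.0]
force: [-0.4, -0.7, -0.2]
opening: 0.0311
[ 0.49310503 -0.2622522   0.08734537] [-2.45602105e-01  3.13103452e+00 -9.59926985e-04]
```

View pics/scene16.png

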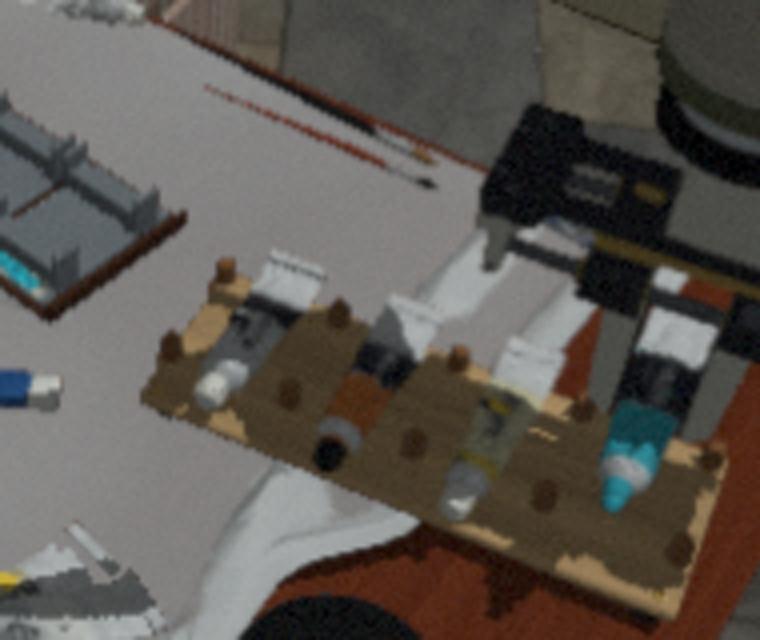

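Now lowering, releasing, rising, and moving the arm back out of the view.

```bash
python3 -m handwheel '0 0 -0.06 0 0 0;0 -0.002 -0.12 0 0 0;0 -0.002 -0.17 0 0 0;0 -0.002 -0.2 0 0 0;0 -0.002 -0.2 0 0 0';python3 -m handwheel '0 0 0 0 0 0;0 0 0 0 0 0;0 0 0 0 0 0';python3 -m handwheel '0 0 0 0 0 0;0 0 0 0 0 0;0 0 0 0 0 0;0 0 0 0 0 0' -0.1;python3 -m handwheel '0 0 0.05 0 0 0;0 0 0.15 0 0 0;0 0 0.3 0 0 0;0 0 0.45 0 0 0';python3 -m handwheel '0 0.15 0 0 0 0;0 0.3 0 0 0 0;0 0.45 0 0 0 0;0 0.6 0 0 0 0;0 0.75 0 0 0 0';python3 -m handwheel '0 0.15 0 0 0 0;0 0.3 0 0 0 0;0 0.45 0 0 0 0;0 0.6 0 0 0 0;0 0.75 0 0 0 0';python3 -m handwheel '0 0 0 0 0 0;0 0 0 0 0 0;0 0 0 0 0 0'
python3 - <<'E'
from ov import *
W=(.4765,-.162,np.radians(8.9));c,s=np.cos(W[2]),np.sin(W[2]);R=np.array([[c,s],[-s,c]])
for cam in("scene","top"):
    im,d=robot.read_camera(cam)
    k=im[130:290,210:400] if cam=="scene" else im[130:250,220:410]
    cv2.imwrite(f"pics/{cam}17.png",cv2.resize(k[:,:,::-1],None,fx=4,fy=4,interpolation=cv2.INTER_CUBIC))
    for n in["tube_black","tube_orange","tube_yellow","tube_turquoise"]:
        for L in robot.silhouettes(cam,n)[:1]:
            P=cloud(cam,d,L["pixels"]);P=P[(P[:,2]>.03)&(P[:,2]<.07)]
            if len(P)<20: print(n,"few");continue
            q=(P[:,:2]-W[:2])@R.T;r=cv2.minAreaRect(q.astype(np.float32))
            print(cam,n,round(L["conf"],2),"rack mean",q.mean(0).round(4),"rect",np.round(r[0],4),np.round(r[1],3),round(r[2],1),"z",np.percentile(P[:,2],[50,98]).round(3))
E
```

```text
t: 25.1
tool_pos: [0.4922, -0.2628, 0.0256]
orientation: [0.245, -3.131, -0.001]
force: [-0.4, -1.5, -0.4]
opening: 0.0307
t: 25.4
tool_pos: [0.4929, -0.2634, 0.027]
orientation: [-0.244, 3.131, -0.001]
force: [0.0, 0.1, -0.4]
opening: 0.0308
t: 25.8
tool_pos: [0.4925, -0.2632, 0.0264]
orientation: [-0.244, 3.132, -0.0]
force: [0.3, -0.7, 1.3]
opening: 0.0505
t: 26.2
tool_pos: [0.4919, -0.2628, 0.1634]
orientation: [0.244, -3.131, -0.001]
force: [1.2, -0.1, 0.4]
opening: 0.0511
t: 26.7
tool_pos: [0.4925, -0.0366, 0.1628]
orientation: [-0.244, 3.13, -0.001]
force: [1.1, -0.1, -0.6]
opening: 0.051
t: 27.2
tool_pos: [0.4924, 0.1888, 0.1629]
orientation: [-0.244, 3.13, 0.0]
force: [1.4, -0.7, 0.0]
opening: 0.0514
t: 27.5
tool_pos: [0.4926, 0.1861, 0.1619]
orientation: [-0.244, 3.132, -0.001]
force: [0.7, 0.6, -0.2]
opening: 0.0508
scene tube_black 0.69 rack mean [0.0031 0.1013] rect [0.     0.1036] [0.122 0.036] 1.4 z [0.043 0.055]
scene tube_orange 0.64 rack mean [-0.002   0.0331] rect [-0.0022  0.0342] [0.134 0.032] 0.1 z [0.042 0.054]
scene tube_yellow 0.68 rack mean [ 0.0015 -0.0333] rect [-0.0003 -0.0325] [0.028 0.132] 89.8 z [0.042 0.053]
scene tube_turquoise 0.77 rack mean [ 0.0016 -0.1012] rect [-0.0038 -0.1009] [0.143 0.032] 0.2 z [0.038 0.052]
top tube_black 0.94 rack mean [0.0078 0.1026] rect [0.0027 0.0996] [0.118 0.034] 5.2 z [0.044 0.056]
top tube_orange 0.91 rack mean [0.008  0.0346] rect [0.0008 0.0379] [0.034 0.131] 85.6 z [0.041 0.056]
top tube_yellow 0.88 rack mean [ 0.0076 -0.032 ] rect [ 0.0018 -0.0321] [0.029 0.128] 89.9 z [0.043 0.054]
top tube_turquoise 0.92 rack mean [ 0.0048 -0.1013] rect [-0.0017 -0.1031] [0.144 0.033] 1.4 z [0.039 0.054]
```

View pics/scene17.png

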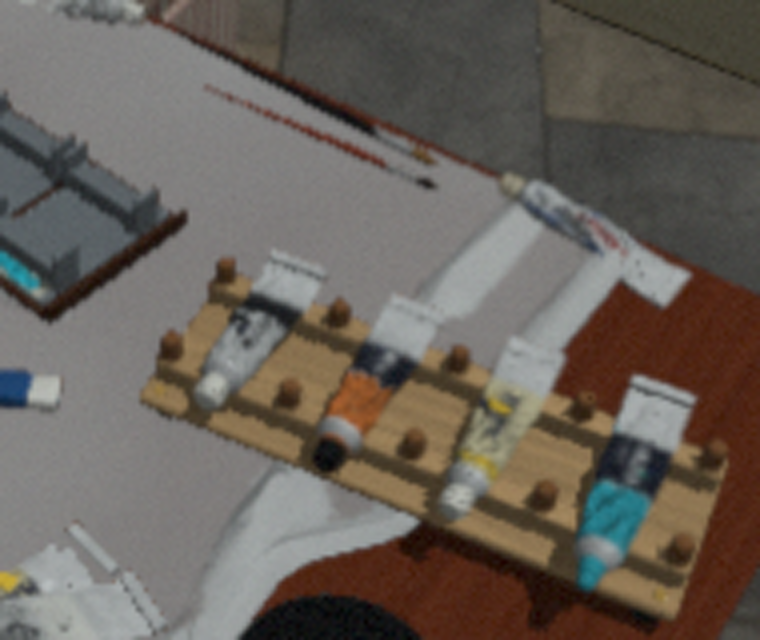

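View pics/top17.png

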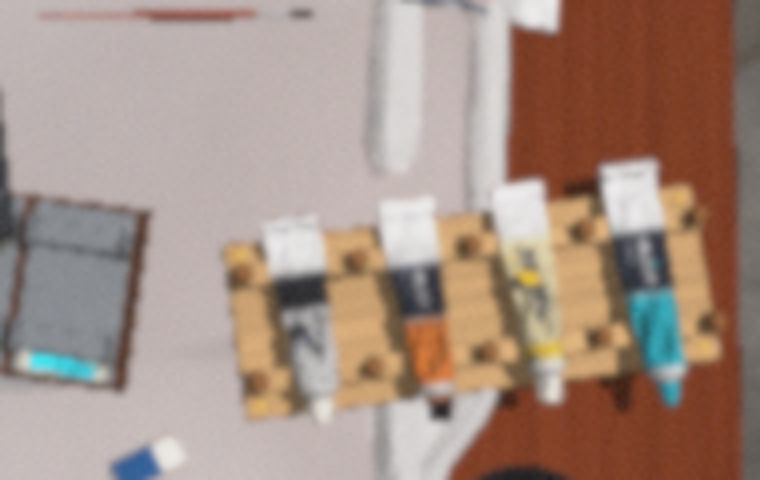

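All four tubes lie flat and centred with caps to the front. Both cameras agree, and the offsets are well inside the tolerances. The gripper is clear of everything at z = 0.16.

```bash
python3 -c "
from plant import robot
print(robot.close_job())"
```

```text
the job is handed in; nothing more can be done
None
```

All four tubes are on the pale rack in their original order: black, orange, yellow and turquoise from left to right. Every cap points to the front and the tubes are released. I handed the job in at about 28 s, and it reported no verdict.

In the last pictures, both cameras put each tube within about 4 mm of its place across the rack. Measured from the outlines, they are within about 4 mm along it and turned no more than about 5° (the limit is about 14°). They lie flat, with tops about 52–56 mm above the desk, as expected on rails 34 mm high. The gripper stood clear of everything, and wrist force readings stayed near 6 N or less.

- **Along the tubes:** the average of the top camera's depth points sits 5–8 mm towards the back of the rack, while its outlines show under 3 mm. Both are within the 20 mm allowed.
- **Rack position:** the two cameras disagreed by about 3 mm on where the pale rack stands, so I aimed between them.

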